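Latch the socket tray in its dock

TASK

Take the green-handled pipe wrench out of the grey and yellow dock and lay it flat in the empty low cardboard carton (do not drop it from a height). Then slide the blue socket tray, kept level, along the dock floor so that its own front edge lifts the red hinged catch, all the way in until the catch drops down behind it, and let go. Do not touch the catch with the robot, and leave everything else on the bench where it stands.

Things in the scene. Friction and masses are not known exactly. Their poses are not given: they have to be found in the camera images.
- dock: Fixed dock. Origin on the bench top under the tray's home centre; x points into the lane (push direction), y left of it, z up. Grey floor plate, floor at z 8 mm, x -240 to +100, 124 mm wide (144 from x -80 on). Yellow rails 15 mm high above the floor, 124 mm apart inside, from x -71 to +79. Tray at home: centre at x -3.5 to +2, y 0, on the floor, its x along the lane, either end first.
- dock_mouth (a point): Middle of the mouth of the dock's lane, on its floor, at dock x -104 mm. Here the flared rail ends are 142 mm apart inside; they narrow to 124 mm at x -71. In front of it the bare floor plate reaches out 136 mm more, long enough to set the tray down on.
- dock_stop (a point): Middle of the dock's yellow backstop, on the floor at its face (dock x +67 mm); 20 mm high. The tray's front end stops here. Steel hinge cheeks of the catch stand behind at dock x 76 to 94, y 40 to 64, up to z 52.
- catch: Red hinged gravity catch (80 g) over the +y edge of the lane (dock y 44 to 60 mm). Origin on its hinge (dock x 85, y 52, z 45), axis along dock y. Down, as at the start: level arm 6 mm thick at dock z 42 to 48, nose at dock x -68.5 (inner face) to -76.5 hanging to z 20, then a ramp rising 32 degrees towards the mouth to x -116. Falls by its own weight; cannot go below level.
- catch_nose (a point): Lowest point of the catch's nose: 20 mm up in dock z when down, 38 when riding on the tray. A tray pushed along the floor meets the ramp with its centre at about dock x -172; lifting takes under 5 N at the tray; the nose rides on its top until the tray is within a few mm of home, then falls behind it.
- tray: Blue socket tray with steel sockets: block 130 mm (x) by 120 mm (y) by 30 mm high, about 0.6 kg. Origin at the centre of its underside, z up. Black bridge handle across the middle along its y: bar 16 mm thick in x, 76 mm long, from 64 to 78 mm above the underside, on two 10 mm wide posts at y -33 and +33 mm; clear space under the bar. The sockets stand up to 35 mm above the underside.
- wrench: Green-handled pipe wrench lying flat in the dock's lane, 149 mm long, about 0.3 kg. Origin on its underside; x from handle to jaws, z up. Green handle from x -75 to +30 mm, 24 mm wide, 18 mm thick; dark head from x +30 to +60, 38 mm wide, 20 mm thick; jaws up to x +75.
- carton: Empty low open cardboard carton, fixed to the bench: 200 mm (x) by 130 mm (y) by 50 mm high outside, walls and floor 5 mm. Origin at the centre of its underside.
- can: Green can, 60 mm diameter, 170 mm tall, standing beside the dock's mouth. Origin under its centre. Leave alone.
- bottle: Orange bottle, 60 mm diameter, 190 mm tall, standing beside the dock's mouth. Origin under its centre. Leave alone.
- jar: Glass jar, 72 mm diameter, 90 mm tall. Origin under its centre. Leave alone.
- screwdriver: Screwdriver, 200 mm, lying on the bench behind and to the right of the dock. Leave alone.
Mind the look-alikes: they are no part of the job. Of the things that look like the wrench, the largest one is meant.

How it is judged:
By the outcome, as a careful person would: the job done as asked, in the order asked, and still so for the second after the job is handed in, with the robot touching nothing.
It also fails if it takes over 70 s, if anything falls off the work surface, if the arm or the gripper's body presses on something with over 40 N, if the wrist force passes 120 N, or if a joint passes its speed limit or range.

ROBOT

A 6-joint arm with a two-finger parallel gripper is mounted at the origin on the work surface. World frame = base frame: x ahead of the robot, y to its left, z up, the work surface at z = 0. Lengths are in m, angles in rad, forces in N, time in s.
With the tool pointing down it reaches from about 0.25 to 0.85 m from the base axis. Payload 12.5 kg.
Tool frame: the origin (TCP) lies at the very end of the fingers, on their centre line; the grasp point (between the pads) lies manip.grasp_offset behind it (manip.grasp_offset is the distance from the TCP to the grasp point, in m); x points along the fingers, y is the direction in which the jaws open and shut, and the axes are right-handed (so a half turn about x gives the same grasp; the last joint's range is limited). The gripper opens to 93 mm and grips with 3 to 60 N. Pads are 15 mm wide; open, the fingers measure 128 mm over their backs; the gripper's body (75 mm by 188 mm) begins 65 mm behind the grasp point.
Start: joints at [1.247, 0.351, 1.652, -0, 1.139, -0.085], TCP at [0.13, 0.534, 0.194] pointing down, gripper open.
Joint ranges: [-2.75, 2.75], [-0.79, 2.1], [0.01, 2.65], [-1.57, 4.71], [0.07, 3.14], [-2.87, 2.87]. Speed limits (rad/s): [2.22, 2.22, 2.79, 3.14, 3.14, 3.14].

INTERFACE

Orientations are given as a rotation vector (axis times angle).
In Python, from plant import manip gives the robot as it stands.
- The arm moves only by the tool apply_moves, never from a script. Its argument "deltas" is a list of rows, each a list of 3 entries, a list of its own where there are three numbers: the opening in per cent of the stroke, from 0 (shut) to 100 (fully open), then the shift along the tool's x, y, z in cm, then the turn, a rotation vector about the tool's x, y, z in degrees. A call has 1 to 5 rows; each row shifts and turns the commanded pose from where the row before left it, along the tool's axes as they then stand; what a row does not reach is not made up. A row lasts 1/10 s, in which the tool goes at most 50 mm and 8.59 degrees, less where a joint would pass 70% of its speed; a pose out of reach is approached as far as the arm can. A call with a gripper value outside its range is refused whole. The fingers move at their own pace and stop on an object; the grip force is fixed at half the most. Time passes only in rows, so rows that do not move let the fingers close. It gives the time, the measured TCP pose, the force and the opening at its end, in the units of the state.
- manip.observe(): the state, without advancing time (a new reading comes with each control period).
- manip.grab_frame(name): name is "scene" or "top" or "wrist"; returns a dict with "color" (420x560x3 uint8, red, green, blue), "range_z" (420x560 float32, m along the optical axis (not along the pixel's ray), 0 where there is no reading), "K" (3x3 intrinsics, pixels), "R" (3x3) and "t" (3): a world point X has camera coordinates R X + t; the wrist camera has in their place "T_tool_cam" (4x4, takes a point from camera to tool coordinates, whose origin is the TCP and whose axes are the tool frame's). Camera axes: x right, y down, z forward; pixel columns grow to the right and rows downward; lengths in m; the calibration is good to about 2 mm. A picture is of the moment at which its call begins: read the wrist's pose just before it.
- manip.hand_in(): hands the job in, once; it reports no verdict.
The state is a dict: "time_s": time; "joint_positions": joint angles; "dq": joint speeds; "joint_torque": joint torques, N m; "tool_pos": TCP position; "orientation": TCP orientation; "wrist_force": force on the tool from outside, world axes, zero at the start; "torque": the same for the moment, N m; "grip_width": finger opening in m.
Only numpy, scipy, OpenCV 4.12 (cv2) and the standard library are available. Lean on these libraries where they do the work, as an engineer would, in place of code of your own. Each camera call takes 0.05 s, during which the arm holds its last target. There are 200 camera calls.

## Working session

There is one attempt and no reset: what is moved stays moved. The work goes in short steps, Python scripts to look and compute and a tool call to move; the robot and the scene stay as the last step left them, time stands still between calls to the robot, and variables do not carry over. Pictures are saved under pics/ and viewed, about 8 in all and at most 12, crops included, and the job is handed in when it is done.

Besides the shell and the picture viewer there is one more tool, called after "Call:" by a JSON object that holds its "api" and its "payload". apply_moves: Moves the arm, as the interface text tells. Its arguments: {"type":"object","properties":{"deltas":{"type":"array","items":{"type":"array"}}},"required":["deltas"]}

```bash
mkdir -p pics; ls
python3 - <<'E'
from plant import manip
import cv2,numpy as np
print(manip.observe()); print(manip.grasp_offset)
for n in("scene","top"):
    f=manip.grab_frame(n); np.savez(f"{n}0.npz",**f); cv2.imwrite(f"pics/{n}0.png",f["color"][:,:,::-1]); print(n,f["K"],f["R"],f["t"])
E
```

```text
pics
{'time_s': 0.0, 'joint_positions': array([ 1.24739218e+00,  3.51237006e-01,  1.65240730e+00, -6.45081032e-06,
        1.13906433e+00, -8.46021145e-02]), 'dq': array([ 1.92248658e-03,  2.39137299e-03,  7.36344250e-05, -8.54541119e-04,
        6.17686966e-04, -2.47286847e-04]), 'joint_torque': array([-1.69455602e-04, -4.97306871e+01, -2.85264301e+01,  6.99197408e-02,
        2.55110330e-02, -9.62153672e-05]), 'tool_pos': array([0.12996111, 0.53405957, 0.19320739]), 'orientation': array([ 0.18661678,  1.56287435, -0.18833868]), 'wrist_force': array([-0.13944508, -0.7880887 ,  0.06296602]), 'torque': array([ 0.00241953,  0.02301959, -0.02730919]), 'grip_width': 0.09290377992839559}
0.0188
scene [[388.48705379   0.         284.21388312]
 [  0.         388.48705379 209.10122571]
 [  0.           0.           1.        ]] [[-0.26464941  0.96409906 -0.02176443]
 [ 0.49659372  0.11690105 -0.86007489]
 [-0.82665311 -0.23842639 -0.50970333]] [ 0.17493398 -0.26703856  1.61193412]
top [[414.0434719    0.         272.3357331 ]
 [  0.         414.0434719  212.50772086]
 [  0.           0.           1.        ]] [[-0.01380882 -0.99984216  0.01117906]
 [-0.98055616  0.01135202 -0.19591003]
 [ 0.19575221 -0.01366698 -0.98055815]] [-7.96039935e-04  6.47133031e-01  9.41145311e-01]
```

View pics/top0.png

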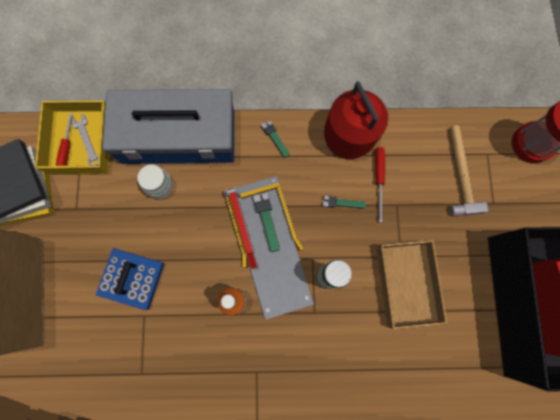

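View pics/scene0.png

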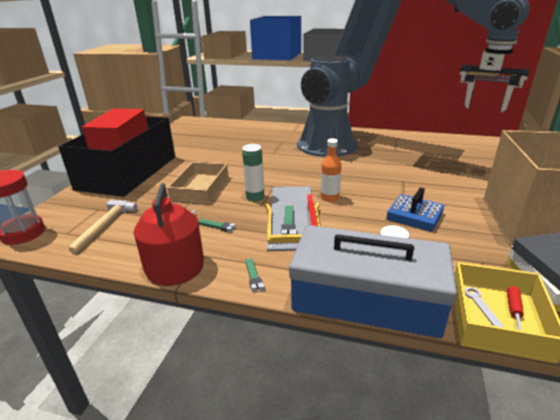

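Top view: the largest green wrench is in the dock at (267,222), and look-alikes are at (275,140) and (344,202). The tray is at (130,278), carton (411,284), catch (241,230), can (336,275), bottle (231,301) and jar (155,180). The dock mouth faces the robot.

```bash
cat > h.py <<'E'
import numpy as np,cv2
def pts(f,R=None,t=None):
    K=f["K"];z=f["range_z"];v,u=np.mgrid[:z.shape[0],:z.shape[1]]
    c=np.stack([(u-K[0,2])/K[0,0]*z,(v-K[1,2])/K[1,1]*z,z],-1)
    if R is None: R,t=f["R"],f["t"]
    P=(c-t)@R; P[z==0]=np.nan
    return P
def ray(f,uv,h):
    """pixels -> points on plane z=h"""
    K,R,t=f["K"],f["R"],f["t"];uv=np.atleast_2d(uv).astype(float)
    d=np.c_[(uv[:,0]-K[0,2])/K[0,0],(uv[:,1]-K[1,2])/K[1,1],np.ones(len(uv))]@R
    c=-R.T@t; return c+d*((h-c[2])/d[:,2])[:,None]
def box(m,roi):
    u0,v0,u1,v1=roi; k=np.zeros(m.shape,bool);k[v0:v1,u0:u1]=1;return m&k
def rect(P,m):
    r=cv2.minAreaRect((P[m][:,:2]*1000).astype(np.float32));return [np.round(cv2.boxPoints(r),1).tolist(),np.round(r[0],1),np.round(r[1],1),round(r[2],1)]
def hsv(f): 
    h=cv2.cvtColor(f["color"],cv2.COLOR_RGB2HSV).astype(int);return h[...,0],h[...,1],h[...,2]
E
python3 - <<'E'
from h import *
f=dict(np.load("top0.npz"));P=pts(f);H,S,V=hsv(f);Z=P[...,2]
def rep(n,m):
    c=ray
    print(n,m.sum(),"z pct",np.round(np.nanpercentile(Z[m],[2,25,50,75,98])*1000,1));print("   ",*rect(P,m&np.isfinite(Z)))
g=lambda *roi:box(np.ones(Z.shape,bool),roi)
rep("tray",box((H>100)&(H<125)&(S>120),(90,240,170,315))&(Z>.02))
rep("traybar",g(90,240,170,315)&(Z>.055))
rep("wrench",box((H>60)&(H<95)&(S>90),(245,185,290,255)))
rep("wrenchall",g(250,190,285,252)&(Z>.017)&((V<90)|((H>60)&(H<95)&(S>90)))&(Z<.035))
rep("dockfloor",box((S<50)&(V>70)&(Z<.015)&(Z>.002),(215,170,320,320)))
rep("yellow",box((H>18)&(H<32)&(S>130),(220,170,310,270)))
rep("catch",box(((H<8)|(H>172))&(S>150),(220,180,262,272)))
rep("carton",g(375,232,450,332)&(Z>.04)&(Z<.06))
rep("can",g(310,250,365,300)&(Z>.15));rep("bottle",g(205,280,255,320)&(Z>.15));rep("jar",g(130,155,180,200)&(Z>.08))
h,w=Z.shape
c=cv2.resize(f["color"][170:330,85:325],None,fx=3.3,fy=3.3,interpolation=cv2.INTER_CUBIC)
cv2.imwrite("pics/crop1.png",c[:,:,::-1])
E
```

```text
tray 1304 z pct [24.1 28.1 29.5 30.9 70.4]
    [[421.1000061035156, 294.79998779296875], [532.5, 261.8999938964844], [568.7999877929688, 384.8999938964844], [457.5, 417.79998779296875]] [495.  339.8] [128.3 116.1] 73.5
traybar 277 z pct [57.7 74.5 76.4 77.9 79.9]
    [[456.6000061035156, 344.29998779296875], [528.7000122070312, 321.3999938964844], [534.0, 337.8999938964844], [461.79998779296875, 360.8999938964844]] [495.3 341.1] [17.4 75.7] 72.4
wrench 324 z pct [21.3 23.9 25.1 26.4 29. ]
    [[557.7999877929688, -4.300000190734863], [562.5999755859375, -23.700000762939453], [661.5999755859375, 1.0], [656.7999877929688, 20.399999618530273]] [609.7  -1.7] [102.  20.] 14.1
wrenchall 494 z pct [20.9 24.  25.7 27.1 30.2]
    [[556.0, 1.7999999523162842], [565.2999877929688, -33.099998474121094], [693.5, 0.8999999761581421], [684.2999877929688, 35.79999923706055]] [624.8   1.3] [132.6  36.1] 14.8
dockfloor 4986 z pct [ 3.5  6.   7.2  8.5 11.1]
    [[390.5, 18.5], [431.0, -118.0999984741211], [756.7999877929688, -21.5], [716.2999877929688, 115.0999984741211]] [573.6  -1.5] [339.8 142.5] 16
[... 648 characters left out ...]
1
can 618 z pct [155.2 167.6 169.  170.  172.4]
    [[457.29998779296875, -126.0999984741211], [475.20001220703125, -179.1999969482422], [530.0999755859375, -160.6999969482422], [512.2999877929688, -107.5999984741211]] [ 493.7 -143.4] [58. 56.] 18.6
bottle 152 z pct [183.7 188.3 189.3 190.5 192.7]
    [[420.79998779296875, 86.4000015258789], [439.5, 67.30000305175781], [457.8999938964844, 85.30000305175781], [439.20001220703125, 104.4000015258789]] [439.4  85.8] [25.7 26.7] 44.5
jar 565 z pct [82.  87.7 89.1 90.3 93. ]
    [[692.0, 300.79998779296875], [713.2000122070312, 242.5], [808.7999877929688, 277.29998779296875], [787.5999755859375, 335.6000061035156]] [750.4 289. ] [101.8  62.1] 20.0
```

View pics/crop1.png

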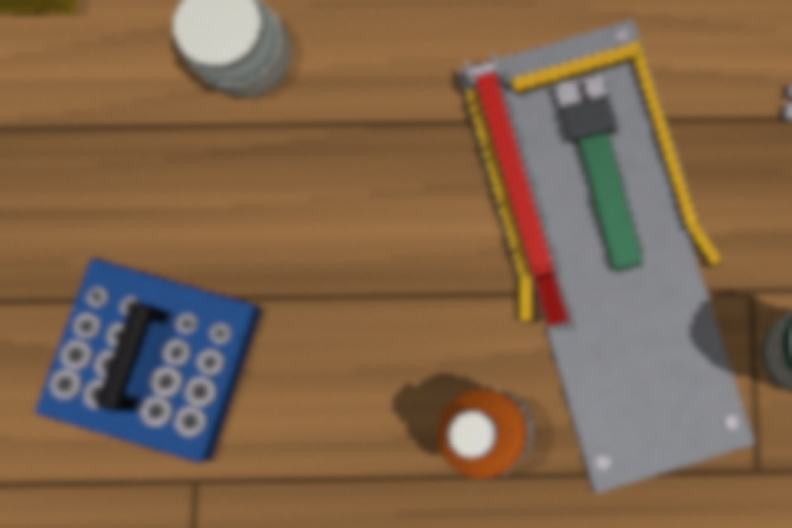

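The crop confirms the choice: the wrench in the dock has a green handle of about 102 x 20 mm, the largest of the three. Next is a helper for tool-frame deltas.

```bash
cat >> h.py <<'E'
from scipy.spatial.transform import Rotation as Ro
def pose(s): return Ro.from_rotvec(s["orientation"]).as_matrix(),np.array(s["tool_pos"])
def target(head):
    """tool down, jaw axis at world heading (deg)"""
    a=np.radians(head);x=np.array([0,0,-1.]);y=np.array([np.cos(a),np.sin(a),0]);return np.stack([x,y,np.cross(x,y)],1)
def delta(s,p,head):
    R,t=pose(s);best=min((Ro.from_matrix(R.T@target(head+k)).as_rotvec(degrees=True) for k in(0,180)),key=np.linalg.norm)
    print("pos",np.round(t*1000,1),"jaw head",np.round(np.degrees(np.arctan2(R[1,1],R[0,1])),2),"q6",round(s["joint_positions"][5],2),"F",np.round(s["wrist_force"],1),"grip",round(s["grip_width"]*1000,1),"t",s["time_s"])
    print("turn deg",np.round(best,2),"| shift now-axes cm",np.round(R.T@(np.array(p)-t)*100,2),"| shift after turn cm",np.round((R@Ro.from_rotvec(best,degrees=True).as_matrix()).T@(np.array(p)-t)*100,2))
E
python3 - <<'E'
from h import *
from plant import manip
delta(manip.observe(),[.60,.01,.25],104.5)
E
```

```text
pos [130.  534.1 193.3] jaw head 76.32 q6 -0.08 F [-1.   0.1 -0.7] grip 93.0 t 0.1
turn deg [-2.818e+01 -2.000e-02  5.000e-02] | shift now-axes cm [ -5.64 -39.81  58.07] | shift after turn cm [ -5.67 -62.51  32.38]
```

Call:
{"api": "apply_moves", "payload": {"deltas": [[60,[-1.4,0,0],[-7.05,0,0]],[60,[-1.4,0,0],[-7.05,0,0]],[60,[-1.4,0,0],[-7.05,0,0]],[60,[-1.4,0,0],[-7.05,0,0]],[60,[0,-4.17,2.16],[0,0,0]]]}}

```text
time_s: 0.6
tool_pos: [0.1602, 0.5016, 0.2509]
orientation: [-0.203, 1.56, 0.207]
wrist_force: [1.2, 0.2, -1.4]
grip_width: 0.0583
```

Call:
{"api": "apply_moves", "payload": {"deltas": [[60,[0,-4.17,2.16],[0,0,0]],[60,[0,-4.17,2.16],[0,0,0]],[60,[0,-4.17,2.16],[0,0,0]],[60,[0,-4.17,2.16],[0,0,0]],[60,[0,-4.17,2.16],[0,0,0]]]}}

```text
time_s: 1.1
tool_pos: [0.319, 0.323, 0.2497]
orientation: [-0.199, 1.562, 0.199]
wrist_force: [1.5, 1.2, -0.5]
grip_width: 0.0561
```

Call:
{"api": "apply_moves", "payload": {"deltas": [[60,[0,-4.17,2.16],[0,0,0]],[60,[0,-4.17,2.16],[0,0,0]],[60,[0,-4.17,2.16],[0,0,0]],[60,[0,-4.17,2.16],[0,0,0]],[60,[0,-4.17,2.16],[0,0,0]]]}}

```text
time_s: 1.6
tool_pos: [0.476, 0.1481, 0.2496]
orientation: [-0.199, 1.562, 0.199]
wrist_force: [1.1, 1.0, -0.3]
grip_width: 0.0557
```

Call:
{"api": "apply_moves", "payload": {"deltas": [[60,[0,-4.17,2.16],[0,0,0]],[60,[0,-4.17,2.16],[0,0,0]],[60,[0,-4.17,2.16],[0,0,0]],[60,[0,-4.17,2.16],[0,0,0]],[60,[0,0,0],[0,0,0]]]}}

```text
time_s: 2.1
tool_pos: [0.6026, 0.0062, 0.2485]
orientation: [-0.196, 1.563, 0.195]
wrist_force: [0.7, 0.9, -0.3]
grip_width: 0.0559
```

```bash
cat >> h.py <<'E'
def wrist(manip):
    s=manip.observe();f=manip.grab_frame("wrist");R,t=pose(s);T=f["T_tool_cam"]
    Rw=R@T[:3,:3];tw=R@T[:3,3]+t;f["R"]=Rw.T;f["t"]=-Rw.T@tw
    return s,f
E
python3 - <<'E'
from h import *
from plant import manip
s,f=wrist(manip);np.savez("w1.npz",**f);P=pts(f);H,S,V=hsv(f);Z=P[...,2]
cv2.imwrite("pics/w1.png",f["color"][:,:,::-1])
def rep(n,m):
    m=m&np.isfinite(Z)
    if m.sum()>10: print(n,m.sum(),"z",np.round(np.nanpercentile(Z[m],[2,50,98])*1000,1),*rect(P,m))
green=(H>60)&(H<95)&(S>90)&(Z<.04)&(Z>.015)
rep("green",green)
rep("catch",((H<8)|(H>172))&(S>150)&(Z>.04)&(Z<.055))
rep("yellow",(H>18)&(H<32)&(S>150)&(Z>.018)&(Z<.032))
E
```

```text
catch 2083 z [41.8 48.1 49.8] [[516.0999755859375, 45.5], [520.7999877929688, 29.700000762939453], [706.5, 84.9000015258789], [701.7999877929688, 100.69999694824219]] [611.3  65.2] [193.8  16.5] 16.5
yellow 448 z [19.5 23.1 28.6] [[524.2999877929688, 59.29999923706055], [562.5999755859375, -77.69999694824219], [727.7000122070312, -31.600000381469727], [689.4000244140625, 105.4000015258789]] [626.   13.8] [171.4 142.2] 15.6
```

View pics/w1.png

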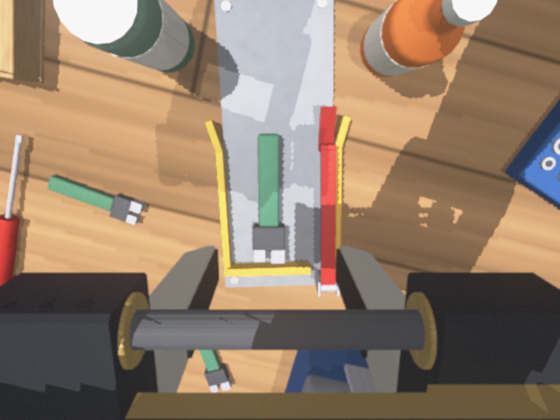

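Wrist view: the handle runs from (268,135) to (268,226), head at (268,240), catch at (328,120-285). The green mask was too tight, so I'll redo it in an ROI with rays onto the known heights.

Run:
```python
from h import *
from plant import manip
f=dict(np.load("w1.npz"));P=pts(f);H,S,V=hsv(f);Z=P[...,2]
print(f["color"][180,268],H[180,268],S[180,268],P[180,268],P[60,280])
def rr(n,m,h):
    v,u=np.nonzero(m);X=ray(f,np.c_[u,v],h)[:,:2]*1000;r=cv2.minAreaRect(X.astype(np.float32));print(n,len(u),np.round(cv2.boxPoints(r),1).tolist(),np.round(r[0],1),np.round(r[1],1),round(r[2],1))
g=box((H>50)&(H<95)&(S>60),(245,125,292,235));rr("green",g,.026)
head=box((V<95),(245,222,292,250));rr("head",head,.028)
rr("catch",box(((H<8)|(H>172))&(S>150),(312,150,345,280)),.048)
yl=box((H>15)&(H<35)&(S>120),(200,165,236,275));rr("railR",yl,.023)
rr("backstop",box((H>15)&(H<35)&(S>120),(236,260,315,280)),.028)
fl=box((S<60)&(V>90),(210,0,345,110));rr("floorfront",fl,.008)
```

```text
[113 168 137] 73 83 [ 0.6094328  -0.0021792   0.02644546] [ 0.48229477 -0.02102646  0.00819366]
green 1816 [[558.7999877929688, -3.5999999046325684], [564.2000122070312, -24.799999237060547], [664.2999877929688, 0.800000011920929], [658.9000244140625, 22.100000381469727]] [611.6  -1.4] [103.3  21.9] 14.4
head 31 [[653.4000244140625, 26.600000381469727], [661.5999755859375, -5.699999809265137], [665.0999755859375, -4.800000190734863], [656.9000244140625, 27.5]] [659.3  10.9] [ 3.6 33.4] 14.4
catch 1768 [[557.0999755859375, 57.29999923706055], [561.5999755859375, 42.0], [701.7999877929688, 83.5], [697.2000122070312, 98.80000305175781]] [629.4  70.4] [146.2  15.9] 16.5
railR 962 [[604.2999877929688, -50.0], [608.5, -64.0], [735.2000122070312, -26.0], [731.0, -12.0]] [669.7 -38. ] [132.3  14.6] 16.7
backstop 821 [[691.2999877929688, 69.30000305175781], [716.0999755859375, -15.399999618530273], [730.2000122070312, -11.300000190734863], [705.4000244140625, 73.4000015258789]] [710.8  29. ] [14.6 88.2] 16.3
floorfront 12762 [[411.1000061035156, 21.600000381469727], [442.79998779296875, -102.4000015258789], [548.9000244140625, -75.30000305175781], [517.0999755859375, 48.70000076293945]] [480.  -26.9] [109.5 128. ] 14.4
```

Run:
```python
from h import *
from plant import manip
delta(manip.observe(),[.641,.0062,.011],104.4)
```

```text
pos [601.2   8.2 248.6] jaw head 104.35 q6 -1.89 F [ 0.2  0.8 -0.2] grip 55.8 t 2.15
turn deg [-0.05 -0.09 -0.02] | shift now-axes cm [23.75 -1.19  3.84] | shift after turn cm [23.76 -1.19  3.81]
```

Call:
{"api": "apply_moves", "payload": {"deltas": [[45,[2,-1.2,3.8],[0,0,0]],[45,[5,0,0],[0,0,0]],[45,[5,0,0],[0,0,0]],[45,[4,0,0],[0,0,0]],[45,[0,0,0],[0,0,0]]]}}

```text
time_s: 2.65
tool_pos: [0.6364, 0.0092, 0.0846]
orientation: [-0.198, 1.571, 0.201]
wrist_force: [-0.8, 0.2, 0.2]
grip_width: 0.0417
```

Run:
```python
from h import *
from plant import manip
delta(manip.observe(),[.641,.0062,.011],104.4)
```

```text
pos [636.4   9.2  84.6] jaw head 104.57 q6 -1.88 F [-0.8  0.2  0.2] grip 41.7 t 2.65
turn deg [ 0.17 -0.53 -0.18] | shift now-axes cm [ 7.35 -0.43  0.44] | shift after turn cm [ 7.36 -0.41  0.37]
```

Call:
{"api": "apply_moves", "payload": {"deltas": [[45,[0,-0.3,0.3],[0,0,0]],[45,[3,0,0],[0,0,0]],[45,[2.5,0,0],[0,0,0]],[45,[1.3,0,0],[0,0,0]],[45,[0,0,0],[0,0,0]]]}}

```text
time_s: 3.15
tool_pos: [0.6443, 0.006, 0.0224]
orientation: [-0.199, 1.561, 0.199]
wrist_force: [-0.6, -0.5, -0.3]
grip_width: 0.0419
```

Run:
```python
from h import *
from plant import manip
delta(manip.observe(),[.641,.0062,.011],104.4)
```

```text
pos [644.3   6.   22.4] jaw head 104.52 q6 -1.89 F [-0.6 -0.5 -0.3] grip 41.9 t 3.15
turn deg [0.12 0.02 0.  ] | shift now-axes cm [ 1.14  0.11 -0.32] | shift after turn cm [ 1.14  0.11 -0.32]
```

Call:
{"api": "apply_moves", "payload": {"deltas": [[45,[1.1,0,-0.2],[0,0,0]],[45,[0,0,0],[0,0,0]],[0,[0,0,0],[0,0,0]],[0,[0,0,0],[0,0,0]],[0,[0,0,0],[0,0,0]]]}}

```text
time_s: 3.65
tool_pos: [0.6423, 0.0053, 0.0112]
orientation: [-0.199, 1.561, 0.199]
wrist_force: [0.3, -0.5, 0.1]
grip_width: 0.0225
```

Call:
{"api": "apply_moves", "payload": {"deltas": [[0,[0,0,0],[0,0,0]],[0,[-0.5,0,0],[0,0,0]],[0,[-2,0,0],[0,0,0]],[0,[-4,0,0],[0,0,0]],[0,[-4,0,0],[0,0,0]]]}}

```text
time_s: 4.15
tool_pos: [0.6416, 0.0054, 0.1169]
orientation: [-0.199, 1.563, 0.199]
wrist_force: [0.3, 0.3, 1.1]
grip_width: 0.0004
```

Call:
{"api": "apply_moves", "payload": {"deltas": [[0,[-4,0,0],[0,0,0]],[0,[-4,0,0],[0,0,0]],[0,[-4,0,0],[0,0,0]],[0,[-1,0,0],[0,0,0]],[0,[0,0,0],[0,0,0]]]}}

```text
time_s: 4.65
tool_pos: [0.6426, 0.0053, 0.2476]
orientation: [-0.199, 1.558, 0.198]
wrist_force: [0.3, -0.4, -0.9]
grip_width: 0.0006
```

Run:
```python
from h import *
from plant import manip
delta(manip.observe(),[.4817,-.3437,.23],94.1)
f=manip.grab_frame("top");cv2.imwrite("pics/top1.png",cv2.resize(f["color"][160:340,200:450],None,fx=2.6,fy=2.6)[:,:,::-1])
```

```text
pos [642.6   5.3 247.6] jaw head 104.52 q6 -1.89 F [ 0.3 -0.4 -0.9] grip 0.6 t 4.65
turn deg [10.42  0.18  0.04] | shift now-axes cm [  1.71 -29.75 -24.33] | shift after turn cm [  1.76 -33.66 -18.54]
```

View pics/top1.png

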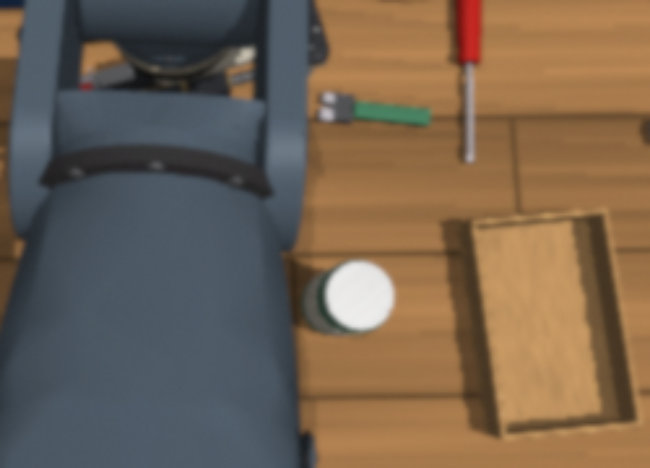

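The top view shows mostly the arm and the untouched carton. Grip width is 0.6 mm, so the wrench slipped. I'll look with the wrist camera.

Run:
```python
from h import *
from plant import manip
s,f=wrist(manip);np.savez("w2.npz",**f);H,S,V=hsv(f);P=pts(f)
cv2.imwrite("pics/w2.png",f["color"][:,:,::-1])
def rr(n,m,h):
    v,u=np.nonzero(m);X=ray(f,np.c_[u,v],h)[:,:2]*1000;r=cv2.minAreaRect(X.astype(np.float32));print(n,len(u),np.round(cv2.boxPoints(r),1).tolist(),np.round(r[0],1),np.round(r[1],1),round(r[2],1), np.nanmedian(P[m][:,2]))
g=(H>50)&(H<95)&(S>60)&(V>50);n,l,st,c=cv2.connectedComponentsWithStats(g.astype(np.uint8))
for i in range(1,n):
    if st[i,4]>300: print(st[i]); rr(i,l==i,.026)
```

```text
[ 268   99   21   96 1950]
5 1950 [[559.2999877929688, -3.200000047683716], [564.5999755859375, -24.200000762939453], [663.7999877929688, 1.0], [658.5, 22.0]] [611.6  -1.1] [102.3  21.6] 14.2 0.026121161287065674
[ 51 143  66  35 925]
6 925 [[665.5, -238.60000610351562], [681.0, -240.5], [689.5, -169.1999969482422], [674.0, -167.3000030517578]] [ 677.5 -203.9] [71.8 15.6] 83.2 0.01332003495531859
```

View pics/w2.png

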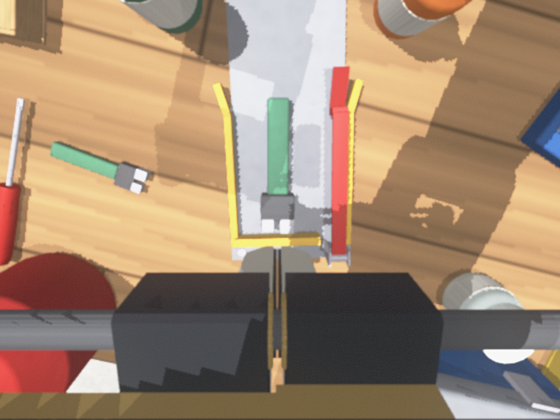

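View: wrench unmoved at (278,145), gripper empty. I'll repeat it deeper, with a longer close and checks.

Call:
{"api": "apply_moves", "payload": {"deltas": [[45,[4,0,0],[0,0,0]],[45,[5,0,0],[0,0,0]],[45,[5,0,0],[0,0,0]],[45,[4,0,0],[0,0,0]],[45,[2,0,0],[0,0,0]]]}}

```text
time_s: 5.25
tool_pos: [0.6385, 0.0056, 0.0398]
orientation: [-0.198, 1.57, 0.2]
wrist_force: [0.1, -0.0, 0.9]
grip_width: 0.0359
```

Call:
{"api": "apply_moves", "payload": {"deltas": [[45,[2,0,0],[0,0,0]],[45,[1.3,0,0],[0,0,0]],[45,[0.4,0,0],[0,0,0]],[45,[0,0,0],[0,0,0]],[45,[0,0,0],[0,0,0]]]}}

```text
time_s: 5.75
tool_pos: [0.6424, 0.0053, 0.0095]
orientation: [-0.199, 1.561, 0.199]
wrist_force: [0.0, -1.2, 0.0]
grip_width: 0.0414
```

Run:
```python
from h import *
from plant import manip
delta(manip.observe(),[.641,.0062,.0098],104.4)
```

```text
pos [642.4   5.3   9.5] jaw head 104.52 q6 -1.89 F [ 0.  -1.2  0. ] grip 41.4 t 5.75
turn deg [0.12 0.05 0.02] | shift now-axes cm [-0.03  0.12 -0.12] | shift after turn cm [-0.03  0.12 -0.12]
```

Call:
{"api": "apply_moves", "payload": {"deltas": [[0,[0,0,0],[0,0,0]],[0,[0,0,0],[0,0,0]],[0,[0,0,0],[0,0,0]],[0,[0,0,0],[0,0,0]],[0,[0,0,0],[0,0,0]]]}}

```text
time_s: 6.25
tool_pos: [0.6421, 0.0053, 0.0089]
orientation: [-0.199, 1.561, 0.199]
wrist_force: [0.6, -0.6, -0.8]
grip_width: 0.0064
```

Call:
{"api": "apply_moves", "payload": {"deltas": [[0,[0,0,0],[0,0,0]],[0,[-0.1,0,0],[0,0,0]],[0,[-0.2,0,0],[0,0,0]]]}}

```text
time_s: 6.55
tool_pos: [0.642, 0.0053, 0.0117]
orientation: [-0.199, 1.562, 0.199]
wrist_force: [-0.0, -0.1, -0.3]
grip_width: 0.0006
```

The fingers closed on nothing, so my assumed tip position is off. I'll look from where the hand is now.

Run:
```python
from h import *
from plant import manip
s,f=wrist(manip);R,t=pose(s)
g=manip.grab_frame("scene");g2=manip.grab_frame("top")
for n,q in(("w",f),("s",g),("t",g2)):
    c=q["R"]@t+q["t"];p=q["K"]@c;print(n,np.round(p[:2]/p[2],1),c)
print(f["T_tool_cam"])
a=cv2.resize(g["color"][150:270,220:370],(500,400));b=cv2.resize(f["color"],(300,225));
im=np.zeros((400,800,3),np.uint8);im[:,:500]=a;im[:225,500:]=b;cv2.imwrite("pics/s2.png",im[:,:,::-1])
```

```text
w [276.5 244. ] [-1.77538645e-04  1.84776069e-02  2.02601360e-01]
s [287.8 224.4] [0.00990407 0.04228199 1.07399725]
t [266.5 218.6] [-0.01484184  0.01540657  1.05522664]
[[-1.71530869e-05 -2.54070134e-01  9.67185798e-01 -1.91258553e-01]
 [ 9.99999397e-01  1.05730168e-03  2.95477720e-04  9.81379454e-05]
 [-1.09767923e-03  9.67185220e-01  2.54069962e-01 -6.93463831e-02]
 [ 0.00000000e+00  0.00000000e+00  0.00000000e+00  1.00000000e+00]]
```

View pics/s2.png

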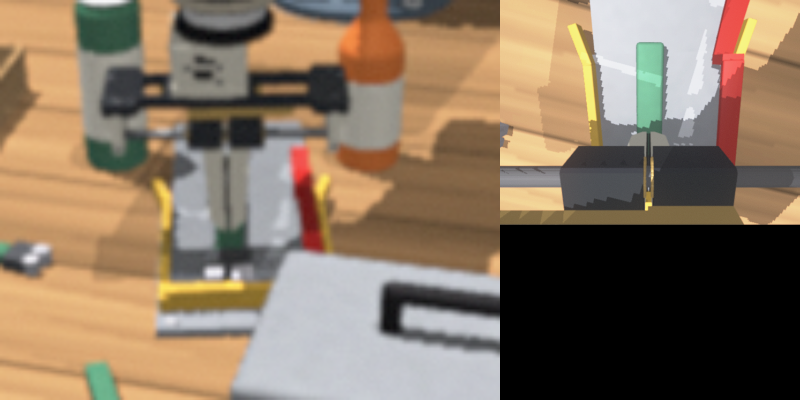

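The fingers hang above the handle: the tip is seen about 6 px above the projected TCP. I'll measure where the fingers really end from the stored wrist depth, in the tool frame.

Run:
```python
from h import *
for n in("w1","w2"):
    f=dict(np.load(n+".npz"));T=f["T_tool_cam"];P=pts(f,T[:3,:3].T,-T[:3,:3].T@T[:3,3])*1000
    m=np.isfinite(P[...,0])&(abs(P[...,1])<75)&(abs(P[...,2])<14)&(P[...,0]<30)
    x=P[m];
    print(n,len(x),"tool x max pct",np.round(np.percentile(x[:,0],[50,90,95,99,100]),1));e=x[x[:,0]>np.percentile(x[:,0],95)];print(" y",np.round(np.percentile(e[:,1],[1,25,50,75,99]),1)," z",np.round(np.percentile(e[:,2],[1,50,99]),1))
    for row in range(240,275,3): print(row,np.round(P[row,205 if n=="w1" else 268],1),f["color"][row,205 if n=="w1" else 268])
```

```text
w1 10106 tool x max pct [-74.1 -40.2 -33.9 -27.2 -24.4]
 y [-38.8 -29.3  27.7  29.4  39.3]  z [-9.  -7.4  7.8]
240 [248.  -88.7  84.8] [222 178 128]
243 [247.9 -88.9  88.7] [220 175 125]
246 [-26.6 -33.3  -8.6] [179 149 119]
249 [-29.6 -32.8  -8.3] [132 127 118]
252 [-34.4 -31.9  -8.7] [132 126 117]
255 [-38.2 -31.2  -8.7] [133 127 117]
258 [-41.4 -30.6  -8.6] [132 127 118]
261 [-44.7 -30.   -8.6] [132 126 118]
264 [-47.1 -29.6  -8.3] [132 127 119]
267 [-48.2 -29.4  -7.4] [121 115 107]
270 [-49.6 -29.2  -6.7] [91 85 78]
273 [-52.7 -28.6  -6.8] [65 58 50]
w2 2198 tool x max pct [-46.8 -30.7 -27.8 -25.3 -23.8]
 y [-6.3 -2.  -0.2  1.2  7.2]  z [-9.  -7.2  5.6]
240 [216.9  -9.9  73.8] [248 243 130]
243 [216.3  -9.9  77.2] [247 243 130]
246 [-25.7  -4.   -8.3] [204 176 125]
249 [-30.4  -3.9  -8.6] [144 140 130]
252 [-34.4  -3.8  -8.7] [144 138 130]
255 [-37.5  -3.7  -8.5] [143 139 130]
258 [-40.6  -3.6  -8.3] [144 139 130]
261 [-45.   -3.5  -8.7] [143 138 129]
264 [-46.8  -3.5  -8.2] [142 136 128]
267 [-51.1  -3.4  -8.7] [142 137 129]
270 [-54.5  -3.3  -8.9] [140 136 128]
273 [-115.    -1.8  -34.9] [82 77 73]
```

The depth shows the fingers ending about 24.5 mm behind the reported TCP, while floor and wrench heights agree with their given values. All TCP heights must therefore be about 24 mm lower. I'll go down with force checks.

Call:
{"api": "apply_moves", "payload": {"deltas": [[45,[-0.5,0,0],[0,0,0]],[45,[0,0,0],[0,0,0]],[45,[0,0,0],[0,0,0]],[45,[0,0,0],[0,0,0]],[45,[0,0,0],[0,0,0]]]}}

```text
time_s: 7.2
tool_pos: [0.642, 0.0053, 0.0166]
orientation: [-0.199, 1.562, 0.199]
wrist_force: [-0.1, -1.0, -0.3]
grip_width: 0.0358
```

Call:
{"api": "apply_moves", "payload": {"deltas": [[45,[0,0,0],[0,0,0]],[45,[0.8,0,0],[0,0,0]],[45,[0.8,0,0],[0,0,0]],[45,[0.5,0,0],[0,0,0]],[45,[0,0,0],[0,0,0]]]}}

```text
time_s: 7.7
tool_pos: [0.6413, 0.0054, -0.0055]
orientation: [-0.199, 1.563, 0.199]
wrist_force: [-0.1, -0.3, 0.5]
grip_width: 0.0415
```

Call:
{"api": "apply_moves", "payload": {"deltas": [[45,[0.5,0,0],[0,0,0]],[45,[0.2,0,0],[0,0,0]],[45,[0,0,0],[0,0,0]]]}}

```text
time_s: 8.0
tool_pos: [0.6419, 0.0053, -0.0116]
orientation: [-0.199, 1.562, 0.199]
wrist_force: [-1.0, 0.1, 0.8]
grip_width: 0.0419
```

Call:
{"api": "apply_moves", "payload": {"deltas": [[0,[0,0,0],[0,0,0]],[0,[0,0,0],[0,0,0]],[0,[0,0,0],[0,0,0]],[0,[0,0,0],[0,0,0]],[0,[0,0,0],[0,0,0]]]}}

```text
time_s: 8.5
tool_pos: [0.6421, 0.0054, -0.0111]
orientation: [-0.199, 1.561, 0.199]
wrist_force: [-1.3, -0.0, 2.4]
grip_width: 0.0237
```

Call:
{"api": "apply_moves", "payload": {"deltas": [[0,[0,0,0],[0,0,0]],[0,[-0.5,0,0],[0,0,0]],[0,[-2,0,0],[0,0,0]],[0,[-3,0,0],[0,0,0]],[0,[-4,0,0],[0,0,0]]]}}

```text
time_s: 9.0
tool_pos: [0.6405, 0.0053, 0.083]
orientation: [-0.198, 1.566, 0.2]
wrist_force: [0.2, -0.5, -4.8]
grip_width: 0.0239
```

Call:
{"api": "apply_moves", "payload": {"deltas": [[0,[-4,0,0],[0,0,0]],[0,[-4,0,0],[0,0,0]],[0,[-4,0,0],[0,0,0]],[0,[-4,0,0],[0,0,0]],[0,[0,0,0],[0,0,0]]]}}

```text
time_s: 9.5
tool_pos: [0.6439, 0.0051, 0.2496]
orientation: [-0.2, 1.553, 0.197]
wrist_force: [0.3, 0.1, -3.6]
grip_width: 0.0238
```

Run:
```python
from h import *
from plant import manip
delta(manip.observe(),[.4817,-.3437,.24],94.1)
```

```text
pos [643.9   5.1 249.6] jaw head 104.52 q6 -1.89 F [ 0.3  0.1 -3.6] grip 23.8 t 9.5
turn deg [10.42  0.48  0.12] | shift now-axes cm [  0.85 -29.7  -24.46] | shift after turn cm [  0.96 -33.63 -18.68]
```

Call:
{"api": "apply_moves", "payload": {"deltas": [[0,[0,0,0],[5.2,0,0]],[0,[0,0,0],[5.2,0,0]],[0,[0,-3.74,-2.08],[0,0,0]],[0,[0,-3.74,-2.08],[0,0,0]],[0,[0,-3.74,-2.08],[0,0,0]]]}}

```text
time_s: 10.0
tool_pos: [0.5863, -0.112, 0.2419]
orientation: [-0.057, 1.573, 0.058]
wrist_force: [0.9, -0.9, -4.4]
grip_width: 0.0236
```

Call:
{"api": "apply_moves", "payload": {"deltas": [[0,[0,-3.74,-2.08],[0,0,0]],[0,[0,-3.74,-2.08],[0,0,0]],[0,[0,-3.74,-2.08],[0,0,0]],[0,[0,-3.74,-2.08],[0,0,0]],[0,[0,-3.74,-2.08],[0,0,0]]]}}

```text
time_s: 10.5
tool_pos: [0.4959, -0.3061, 0.2421]
orientation: [-0.055, 1.572, 0.058]
wrist_force: [0.1, 0.0, -4.0]
grip_width: 0.0238
```

Call:
{"api": "apply_moves", "payload": {"deltas": [[0,[0,-3.74,-2.08],[0,0,0]],[0,[0,0,0],[0,0,0]],[0,[0,0,0],[0,0,0]]]}}

```text
time_s: 10.8
tool_pos: [0.4785, -0.3441, 0.2422]
orientation: [-0.054, 1.572, 0.056]
wrist_force: [0.2, 0.8, -4.8]
grip_width: 0.0233
```

Run:
```python
from h import *
from plant import manip
delta(manip.observe(),[.4823,-.3437,.1],94.1)
s,f=wrist(manip);P=pts(f);Z=P[...,2]
m=(Z>.04)&(Z<.058)&(P[...,1]<-.2)&(P[...,0]>.33)&(P[...,0]<.62)
v,u=np.nonzero(m);print("rim",*rect(P,m),"rows",v.min(),v.max())
f=manip.grab_frame("top");g=manip.grab_frame("scene")
a=cv2.resize(f["color"][190:370,330:510],(400,400));b=cv2.resize(g["color"][100:250,130:280],(400,400));cv2.imwrite("pics/c3.png",np.hstack([a,b])[:,:,::-1])
```

```text
pos [ 478.5 -344.1  242.2] jaw head 94.01 q6 -2.34 F [ 0.2  0.8 -4.8] grip 23.3 t 10.8
turn deg [-0.09 -0.1  -0.11] | shift now-axes cm [14.22 -0.02  0.41] | shift after turn cm [1.422e+01 1.000e-02 3.800e-01]
rim [[330.0, -561.5], [590.0999755859375, -561.7000122070312], [590.5, -273.0], [330.3999938964844, -272.70001220703125]] [ 460.2 -417.2] [288.8 260.1] 89.9 rows 6 269
```

View pics/c3.png

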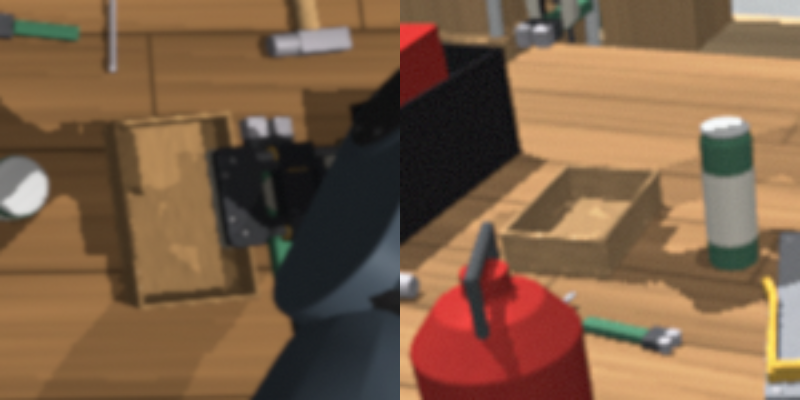

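Picture: wrench held level above the carton. The carton is empty at left (185,215), and the apparent offset is parallax. Lowering.

Call:
{"api": "apply_moves", "payload": {"deltas": [[0,[4,0,0.35],[0,0,0]],[0,[4.5,0,0],[0,0,0]],[0,[4.5,0,0],[0,0,0]],[0,[4,0,0],[0,0,0]],[0,[3,0,0],[0,0,0]]]}}

```text
time_s: 11.45
tool_pos: [0.4827, -0.3418, 0.0411]
orientation: [-0.057, 1.572, 0.059]
wrist_force: [0.3, 0.7, -3.4]
grip_width: 0.0236
```

Call:
{"api": "apply_moves", "payload": {"deltas": [[0,[2,0,0],[0,0,0]],[0,[1.5,0,0],[0,0,0]],[0,[1,0,0],[0,0,0]],[0,[0.3,0,0],[0,0,0]],[0,[0,0,0],[0,0,0]]]}}

```text
time_s: 11.95
tool_pos: [0.4833, -0.3436, -0.0039]
orientation: [-0.057, 1.57, 0.056]
wrist_force: [0.4, 0.1, -4.3]
grip_width: 0.0236
```

Run:
```python
from h import *
from plant import manip
delta(manip.observe(),[.4823,-.3437,-.014],94.1)
```

```text
pos [ 483.3 -343.6   -3.9] jaw head 94.14 q6 -2.34 F [ 0.4  0.1 -4.3] grip 23.6 t 11.95
turn deg [0.04 0.02 0.02] | shift now-axes cm [ 1.01 -0.   -0.1 ] | shift after turn cm [ 1.01 -0.   -0.1 ]
```

Call:
{"api": "apply_moves", "payload": {"deltas": [[0,[0.5,0,0],[0,0,0]],[0,[0.3,0,0],[0,0,0]],[0,[0.1,0,0],[0,0,0]],[0,[0.1,0,0],[0,0,0]],[0,[0,0,0],[0,0,0]]]}}

```text
time_s: 12.45
tool_pos: [0.483, -0.3437, -0.0141]
orientation: [-0.056, 1.57, 0.056]
wrist_force: [-1.2, 0.3, -3.1]
grip_width: 0.0236
```

Call:
{"api": "apply_moves", "payload": {"deltas": [[0,[0.1,0,0],[0,0,0]],[0,[0.05,0,0],[0,0,0]],[0,[0,0,0],[0,0,0]]]}}

```text
time_s: 12.75
tool_pos: [0.4831, -0.3437, -0.0141]
orientation: [-0.057, 1.57, 0.056]
wrist_force: [-6.2, 5.7, 16.4]
grip_width: 0.0238
```

Contact at -14.1 mm, as predicted. Releasing with a small opening, then up.

Call:
{"api": "apply_moves", "payload": {"deltas": [[45,[-0.05,0,0],[0,0,0]],[45,[0,0,0],[0,0,0]],[45,[0,0,0],[0,0,0]],[45,[0,0,0],[0,0,0]],[45,[0,0,0],[0,0,0]]]}}

```text
time_s: 13.25
tool_pos: [0.483, -0.3436, -0.0153]
orientation: [-0.056, 1.57, 0.056]
wrist_force: [-0.6, -0.2, 0.1]
grip_width: 0.0417
```

Call:
{"api": "apply_moves", "payload": {"deltas": [[45,[-1,0,0],[0,0,0]],[45,[-4,0,0],[0,0,0]],[45,[-5,0,0],[0,0,0]],[45,[-5,0,0],[0,0,0]],[45,[-5,0,0],[0,0,0]]]}}

```text
time_s: 13.75
tool_pos: [0.4827, -0.3433, 0.1876]
orientation: [-0.057, 1.57, 0.056]
wrist_force: [1.1, 0.4, -0.2]
grip_width: 0.0417
```

Call:
{"api": "apply_moves", "payload": {"deltas": [[45,[-5,0,0],[0,0,0]],[45,[-3,0,0],[0,0,0]],[45,[0,0,0],[0,0,0]]]}}

```text
time_s: 14.05
tool_pos: [0.4842, -0.3446, 0.2703]
orientation: [-0.061, 1.564, 0.052]
wrist_force: [0.4, 0.3, -0.6]
grip_width: 0.042
```

Run:
```python
from h import *
from plant import manip
delta(manip.observe(),[.495,.340,.26],73)
s,f=wrist(manip);P=pts(f);H,S,V=hsv(f)
g=(H>50)&(H<95)&(S>60)&(V>50);n,l,st,c=cv2.connectedComponentsWithStats(g.astype(np.uint8))
for i in range(1,n):
    if st[i,4]>300: print(np.nanpercentile(P[l==i][:,2],[2,50,98]),*rect(P,(l==i)&np.isfinite(P[...,2])))
```

```text
pos [ 484.2 -344.6  270.3] jaw head 94.12 q6 -2.34 F [ 0.4  0.3 -0.6] grip 42.0 t 14.05
turn deg [21.12  0.41  0.27] | shift now-axes cm [ 0.67 68.21  5.99] | shift after turn cm [  1.03  65.78 -18.98]
[0.02139733 0.02311567 0.02480102] [[399.79998779296875, -339.20001220703125], [401.5, -359.8999938964844], [503.29998779296875, -351.70001220703125], [501.6000061035156, -331.0]] [ 451.6 -345.5] [102.2  20.8] 4.6
[0.12808229 0.15566692 0.16396327] [[458.5, -138.5], [475.79998779296875, -174.8000030517578], [485.3999938964844, -170.1999969482422], [468.1000061035156, -133.89999389648438]] [ 472.  -154.3] [10.7 40.2] 25.5
```

The wrench lies flat in the carton: handle top at 23 mm, centred, 4.6° against the carton's 4.1°. Now to the tray.

Call:
{"api": "apply_moves", "payload": {"deltas": [[60,[0,0,0],[7.04,0,0]],[60,[0,0,0],[7.04,0,0]],[60,[0,0,0],[7.04,0,0]],[60,[0,4.7,-1.355],[0,0,0]],[60,[0,4.7,-1.355],[0,0,0]]]}}

```text
time_s: 14.6
tool_pos: [0.4835, -0.2447, 0.2629]
orientation: [0.236, 1.561, -0.234]
wrist_force: [1.1, 0.5, 0.1]
grip_width: 0.0559
```

Call:
{"api": "apply_moves", "payload": {"deltas": [[60,[0,4.7,-1.355],[0,0,0]],[60,[0,4.7,-1.355],[0,0,0]],[60,[0,4.7,-1.355],[0,0,0]],[60,[0,4.7,-1.355],[0,0,0]],[60,[0,4.7,-1.355],[0,0,0]]]}}

```text
time_s: 15.1
tool_pos: [0.4874, 0.0007, 0.2637]
orientation: [0.233, 1.56, -0.233]
wrist_force: [-0.1, 0.1, -0.9]
grip_width: 0.0557
```

Call:
{"api": "apply_moves", "payload": {"deltas": [[60,[0,4.7,-1.355],[0,0,0]],[60,[0,4.7,-1.355],[0,0,0]],[60,[0,4.7,-1.355],[0,0,0]],[60,[0,4.7,-1.355],[0,0,0]],[60,[0,4.7,-1.355],[0,0,0]]]}}

```text
time_s: 15.6
tool_pos: [0.4914, 0.2452, 0.2636]
orientation: [0.232, 1.56, -0.234]
wrist_force: [0.8, -0.5, -0.8]
grip_width: 0.056
```

Call:
{"api": "apply_moves", "payload": {"deltas": [[60,[0,4.7,-1.355],[0,0,0]],[60,[0,0,0],[0,0,0]],[60,[0,0,0],[0,0,0]]]}}

```text
time_s: 15.9
tool_pos: [0.4923, 0.2925, 0.2633]
orientation: [0.23, 1.56, -0.233]
wrist_force: [0.2, -0.6, 0.5]
grip_width: 0.0558
```

Run:
```python
from h import *
from plant import manip
s,f=wrist(manip);P=pts(f);H,S,V=hsv(f);Z=P[...,2];np.savez("w3.npz",**f)
near=(abs(P[...,0]-.495)<.09)&(abs(P[...,1]-.34)<.09)
m=near&(Z>.06)&(Z<.085);print(m.sum(),"bar",*rect(P,m),np.nanpercentile(Z[m],[5,50,95]))
m=near&(Z>.02)&(Z<.034)&(H>100)&(H<125)&(S>100);print("block",*rect(P,m))
delta(s,[.495,.340,.09],73)
```

```text
1222 bar [[458.1000061035156, 346.20001220703125], [531.2999877929688, 324.29998779296875], [535.9000244140625, 339.79998779296875], [462.70001220703125, 361.70001220703125]] [497. 343.] [16.2 76.4] 73.3 [0.07442708 0.07791814 0.07939845]
block [[422.6000061035156, 299.70001220703125], [534.5999755859375, 265.3999938964844], [571.9000244140625, 387.1000061035156], [459.8999938964844, 421.3999938964844]] [497.3 343.4] [127.3 117.2] 73.0
pos [492.3 292.5 263.3] jaw head 73.1 q6 -0.82 F [ 0.2 -0.6  0.5] grip 55.8 t 15.9
turn deg [ 0.1  -0.1   0.11] | shift now-axes cm [17.32  4.65 -1.09] | shift after turn cm [17.33  4.62 -1.13]
```

Call:
{"api": "apply_moves", "payload": {"deltas": [[60,[0,4.8,-1.0],[0,0,0]],[60,[4,0.17,0],[0,0,0]],[60,[4,0,0],[0,0,0]],[60,[4,0,0],[0,0,0]],[60,[0,0,0],[0,0,0]]]}}

```text
time_s: 16.45
tool_pos: [0.4959, 0.3397, 0.1399]
orientation: [0.23, 1.565, -0.239]
wrist_force: [-0.8, -0.1, 0.6]
grip_width: 0.0558
```

Run:
```python
from h import *
from plant import manip
delta(manip.observe(),[.497,.343,.0255],73.1)
```

```text
pos [495.9 339.7 139.9] jaw head 72.9 q6 -0.75 F [-0.8 -0.1  0.6] grip 55.8 t 16.45
turn deg [-0.2  -0.35  0.39] | shift now-axes cm [11.44  0.43  0.08] | shift after turn cm [1.144e+01 3.500e-01 1.000e-02]
```

Call:
{"api": "apply_moves", "payload": {"deltas": [[60,[3,0.3,0],[0,0,0]],[60,[4,0,0],[0,0,0]],[60,[3,0,0],[0,0,0]],[60,[1.3,0,0],[0,0,0]],[60,[0,0,0],[0,0,0]]]}}

```text
time_s: 16.95
tool_pos: [0.4993, 0.3449, 0.0319]
orientation: [0.233, 1.559, -0.234]
wrist_force: [-1.1, -0.2, 0.9]
grip_width: 0.0557
```

Call:
{"api": "apply_moves", "payload": {"deltas": [[0,[0,0,0],[0,0,0]],[0,[0,0,0],[0,0,0]],[0,[0,0,0],[0,0,0]],[0,[0,0,0],[0,0,0]],[0,[0,0,0],[0,0,0]]]}}

```text
time_s: 17.45
tool_pos: [0.4991, 0.3455, 0.0322]
orientation: [0.233, 1.558, -0.233]
wrist_force: [-1.1, -2.7, 2.2]
grip_width: 0.0202
```

Call:
{"api": "apply_moves", "payload": {"deltas": [[0,[0,0,0],[0,0,0]],[0,[0,0,0],[0,0,0]],[0,[0,0,0],[0,0,0]]]}}

```text
time_s: 17.75
tool_pos: [0.499, 0.3453, 0.032]
orientation: [0.232, 1.558, -0.233]
wrist_force: [-2.6, -4.3, 5.8]
grip_width: 0.0155
```

Call:
{"api": "apply_moves", "payload": {"deltas": [[0,[-0.3,0,0],[0,0,0]],[0,[-0.7,0,0],[0,0,0]],[0,[-2,0,0],[0,0,0]],[0,[-3,0,0],[0,0,0]],[0,[-3,0,0],[0,0,0]]]}}

```text
time_s: 18.25
tool_pos: [0.4986, 0.3455, 0.1226]
orientation: [0.233, 1.559, -0.233]
wrist_force: [-0.5, 0.1, -3.7]
grip_width: 0.016
```

Call:
{"api": "apply_moves", "payload": {"deltas": [[0,[-3,0,0],[0,0,0]],[0,[-3,0,0],[0,0,0]],[0,[-3,0,0],[0,0,0]],[0,[-3,0,0],[0,0,0]],[0,[-3,0,0],[0,0,0]]]}}

```text
time_s: 18.75
tool_pos: [0.4986, 0.3455, 0.2731]
orientation: [0.233, 1.558, -0.233]
wrist_force: [0.7, 0.6, -5.1]
grip_width: 0.0157
```

Run:
```python
from h import *
from plant import manip
delta(manip.observe(),[.4678,-.0314,.272],16.4)
```

```text
pos [498.6 345.5 273.1] jaw head 73.0 q6 -0.75 F [ 0.7  0.6 -5.1] grip 15.7 t 18.75
turn deg [ 5.66e+01 -1.00e-02  1.00e-02] | shift now-axes cm [  0.11 -36.95   8.07] | shift after turn cm [  0.11 -13.6   35.29]
```

Call:
{"api": "apply_moves", "payload": {"deltas": [[0,[0,0,0],[6.29,0,0]],[0,[0,0,0],[6.29,0,0]],[0,[0,0,0],[6.29,0,0]],[0,[0,0,0],[6.29,0,0]],[0,[0,0,0],[6.29,0,0]]]}}

```text
time_s: 19.25
tool_pos: [0.4987, 0.3455, 0.2717]
orientation: [0.664, 1.467, -0.664]
wrist_force: [0.8, 0.3, -4.5]
grip_width: 0.0158
```

Call:
{"api": "apply_moves", "payload": {"deltas": [[0,[0,0,0],[6.29,0,0]],[0,[0,0,0],[6.29,0,0]],[0,[0,0,0],[6.29,0,0]],[0,[0,0,0],[6.29,0,0]],[0,[0,-0.6,1.6],[0,0,0]]]}}

```text
time_s: 19.75
tool_pos: [0.4974, 0.3293, 0.2715]
orientation: [0.997, 1.331, -0.997]
wrist_force: [-0.3, -0.5, -3.3]
grip_width: 0.0157
```

Call:
{"api": "apply_moves", "payload": {"deltas": [[0,[0,-1.3,3.37],[0,0,0]],[0,[0,-1.3,3.37],[0,0,0]],[0,[0,-1.3,3.37],[0,0,0]],[0,[0,-1.3,3.37],[0,0,0]],[0,[0,-1.3,3.37],[0,0,0]]]}}

```text
time_s: 20.25
tool_pos: [0.4822, 0.1466, 0.2719]
orientation: [0.994, 1.332, -0.994]
wrist_force: [0.3, -0.5, -3.6]
grip_width: 0.0154
```

Call:
{"api": "apply_moves", "payload": {"deltas": [[0,[0,-1.3,3.37],[0,0,0]],[0,[0,-1.3,3.37],[0,0,0]],[0,[0,-1.3,3.37],[0,0,0]],[0,[0,-1.3,3.37],[0,0,0]],[0,[0,-1.3,3.37],[0,0,0]]]}}

```text
time_s: 20.75
tool_pos: [0.4672, -0.0332, 0.2719]
orientation: [0.995, 1.332, -0.994]
wrist_force: [0.8, -0.2, -4.5]
grip_width: 0.0157
```

Run:
```python
from h import *
from plant import manip
delta(manip.observe(),[.4678,-.0314,.272],16.4)
s,f=wrist(manip);P=pts(f);H,S,V=hsv(f);Z=P[...,2];np.savez("w4.npz",**f)
m=(Z>.2)&(H>100)&(H<125)&(S>100)&(Z<.32)&(abs(P[...,0]-.468)<.12)&(abs(P[...,1]+.03)<.12);print("tray",m.sum(),*rect(P,m),np.nanpercentile(Z[m],[5,50,95]))
# level check: plane fit
A=np.c_[P[m][:,:2],np.ones(m.sum())];print("slopes",np.linalg.lstsq(A,P[m][:,2],rcond=None)[0])
cv2.imwrite("pics/w4.png",f["color"][:,:,::-1])
```

```text
pos [467.2 -33.2 271.9] jaw head 16.5 q6 -0.46 F [ 0.8 -0.2 -4.5] grip 15.7 t 20.75
turn deg [ 0.1   0.01 -0.01] | shift now-axes cm [-0.01  0.11 -0.15] | shift after turn cm [-0.01  0.11 -0.16]
tray 14701 [[388.79998779296875, 7.5], [418.0, -88.5999984741211], [540.5999755859375, -51.29999923706055], [511.3999938964844, 44.79999923706055]] [464.7 -21.9] [128.1 100.4] 16.9 [0.26897354 0.27016916 0.27127887]
slopes [ 0.00354008 -0.00490358  0.26861866]
```

View pics/w4.png

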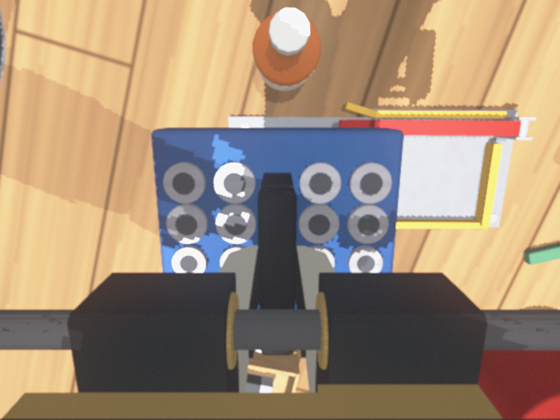

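View: the tray is level (slopes under 0.005) and lined up with the lane, catch at (430,128), bottle at (287,45) clear. Tray centre is at dock x -184, y about 0. Lowering.

Call:
{"api": "apply_moves", "payload": {"deltas": [[0,[3,0,0],[0.3,0,0]],[0,[4,0,0],[0,0,0]],[0,[4,0,0],[0,0,0]],[0,[4,0,0],[0,0,0]],[0,[3,0,0],[0,0,0]]]}}

```text
time_s: 21.3
tool_pos: [0.4669, -0.0316, 0.0899]
orientation: [0.998, 1.331, -0.999]
wrist_force: [0.3, -0.4, -4.0]
grip_width: 0.0157
```

Call:
{"api": "apply_moves", "payload": {"deltas": [[0,[2,0,0],[0,0,0]],[0,[1.5,0,0],[0,0,0]],[0,[0.8,0,0],[0,0,0]],[0,[0,0,0],[0,0,0]],[0,[0,0,0],[0,0,0]]]}}

```text
time_s: 21.8
tool_pos: [0.4685, -0.0317, 0.0494]
orientation: [1.0, 1.328, -0.999]
wrist_force: [-0.7, 0.4, -4.6]
grip_width: 0.0158
```

Run:
```python
from h import *
from plant import manip
delta(manip.observe(),[.4672,-.0332,.0395],16.2)
```

```text
pos [468.5 -31.7  49.4] jaw head 16.12 q6 -0.45 F [-0.7  0.4 -4.6] grip 15.8 t 21.8
turn deg [-0.08  0.02 -0.05] | shift now-axes cm [ 0.99 -0.17  0.11] | shift after turn cm [ 0.99 -0.17  0.11]
```

Call:
{"api": "apply_moves", "payload": {"deltas": [[0,[0.4,-0.2,0.1],[0,0,0]],[0,[0.3,0,0],[0,0,0]],[0,[0.1,0,0],[0,0,0]],[0,[0,0,0],[0,0,0]]]}}

```text
time_s: 22.2
tool_pos: [0.4671, -0.0334, 0.0412]
orientation: [1.0, 1.328, -0.999]
wrist_force: [-1.2, -4.2, 3.9]
grip_width: 0.0159
```

Call:
{"api": "apply_moves", "payload": {"deltas": [[0,[0.1,0,0],[0,0,0]],[0,[0.05,0,0],[0,0,0]],[0,[0,0,0],[0,0,0]]]}}

```text
time_s: 22.5
tool_pos: [0.4675, -0.0334, 0.04]
orientation: [1.0, 1.327, -0.999]
wrist_force: [-0.1, -5.5, 6.5]
grip_width: 0.0154
```

Call:
{"api": "apply_moves", "payload": {"deltas": [[0,[-0.05,0.5,0],[0,0,0]],[0,[0,1,0],[0,0,0]],[0,[0,1,0],[0,0,0]],[0,[0,1,-0.02],[0,0,0]],[0,[0,1,0],[0,0,0]]]}}

```text
time_s: 23.0
tool_pos: [0.509, -0.0201, 0.04]
orientation: [0.999, 1.331, -1.001]
wrist_force: [-8.1, -2.5, 10.0]
grip_width: 0.0159
```

Call:
{"api": "apply_moves", "payload": {"deltas": [[0,[0,1,0],[0,0,0]],[0,[0,1,0],[0,0,0]],[0,[0,1,0],[0,0,0]],[0,[0,1,-0.02],[0,0,0]],[0,[0,0,0],[0,0,0]]]}}

```text
time_s: 23.5
tool_pos: [0.5493, -0.0085, 0.04]
orientation: [1.001, 1.328, -0.999]
wrist_force: [2.1, 0.9, 2.5]
grip_width: 0.0157
```

Run:
```python
from h import *
from plant import manip
s,f=wrist(manip);delta(s,[.5492,-.0076,.04],16.4)
P=pts(f);H,S,V=hsv(f);Z=P[...,2];a=np.radians(16.4);R2=np.array([[np.cos(a),np.sin(a)],[-np.sin(a),np.cos(a)]])
D=(P[...,:2]-[.6443,.0205])@R2.T*1000
t=D[...,0],D[...,1]
m=(Z>.033)&(Z<.042)&(H>100)&(H<125)&(S>100)&(abs(D[...,1])<80);q=D[m].astype(np.float32);r=cv2.minAreaRect(q);print("tray dock",np.round(cv2.boxPoints(r),1).tolist(),r[2],"z",np.nanmedian(Z[m]))
m=((H<8)|(H>172))&(S>150)&(Z>.03)&(Z<.09)&(abs(D[...,1])<90)&(D[...,0]<100);print("catch y",np.percentile(D[m][:,1],[2,50,98]),"z",np.percentile(Z[m],[2,50,98]),"x",np.percentile(D[m][:,0],[1,99]))
```

```text
pos [549.3  -8.5  40. ] jaw head 16.1 q6 -0.38 F [2.1 0.9 2.5] grip 15.7 t 23.5
turn deg [-0.3   0.01 -0.09] | shift now-axes cm [ 0.    0.02 -0.09] | shift after turn cm [ 0.    0.02 -0.09]
tray dock [[-162.6999969482422, -39.900001525878906], [-34.400001525878906, -40.0], [-34.400001525878906, 60.29999923706055], [-162.60000610351562, 60.29999923706055]] 89.99285125732422 z 0.03821284659752343
catch y [45.4589391  52.83724828 60.01294574] z [0.04611007 0.06055204 0.06949266] x [-113.13947649   32.79452351]
```

The tray sits in the lane (edges aligned to 0.0°, edge at y +60.3) and the catch is riding on it. Pushing on.

Call:
{"api": "apply_moves", "payload": {"deltas": [[0,[0,0.7,0],[0,0,0]],[0,[0,1.2,0],[0,0,0]],[0,[0,1.2,-0.02],[0,0,0]],[0,[0,1.2,0],[0,0,0]],[0,[0,1.2,-0.02],[0,0,0]]]}}

```text
time_s: 24.05
tool_pos: [0.6, 0.0065, 0.04]
orientation: [0.999, 1.331, -1.002]
wrist_force: [-8.1, -2.6, 9.2]
grip_width: 0.0156
```

Call:
{"api": "apply_moves", "payload": {"deltas": [[0,[0,1.2,0],[0,0,0]],[0,[0,1.0,0],[0,0,0]],[0,[0,0.8,0],[0,0,0]],[0,[0,0.5,0],[0,0,0]],[0,[0,0,0],[0,0,0]]]}}

```text
time_s: 24.55
tool_pos: [0.6344, 0.0164, 0.04]
orientation: [1.0, 1.329, -1.0]
wrist_force: [-0.7, 0.5, 4.6]
grip_width: 0.0165
```

```bash
cat > chk.py <<'E'
from h import *
from plant import manip
import sys
s,f=wrist(manip);delta(s,[.6443,.0205,.04],16.4)
P=pts(f);H,S,V=hsv(f);Z=P[...,2];a=np.radians(16.4);R2=np.array([[np.cos(a),np.sin(a)],[-np.sin(a),np.cos(a)]])
D=(P[...,:2]-[.6443,.0205])@R2.T*1000
m=(Z>.033)&(Z<.042)&(H>100)&(H<125)&(S>100)&(abs(D[...,1])<80)&(abs(D[...,0])<90);q=D[m].astype(np.float32);r=cv2.minAreaRect(q);print("tray dock",np.round(cv2.boxPoints(r),1).tolist(),"z",np.nanmedian(Z[m]))
m=((H<8)|(H>172))&(S>150)&(Z>.03)&(Z<.09)&(abs(D[...,1]-52)<15)&(D[...,0]<100);print("catch z",np.percentile(Z[m],[2,50,98]),"x",np.percentile(D[m][:,0],[1,99]))
E
python3 chk.py
```

```text
pos [634.4  16.4  40. ] jaw head 16.09 q6 -0.33 F [-0.7  0.5  4.6] grip 16.5 t 24.55
turn deg [-0.31 -0.01  0.01] | shift now-axes cm [ 0.    1.06 -0.12] | shift after turn cm [ 0.    1.06 -0.12]
tray dock [[-74.5999984741211, 40.0], [-73.5, -40.70000076293945], [55.599998474121094, -38.900001525878906], [54.5, 41.79999923706055]] z 0.03824313401246733
catch z [0.04881314 0.05866958 0.06902548] x [-112.29060288   76.82917911]
```

Call:
{"api": "apply_moves", "payload": {"deltas": [[0,[0,0.4,0],[0,0,0]],[0,[0,0.3,0],[0,0,0]],[0,[0,0.2,0],[0,0,0]],[0,[0,0.1,0],[0,0,0]],[0,[0,0,0],[0,0,0]]]}}

```text
time_s: 25.1
tool_pos: [0.6433, 0.0189, 0.04]
orientation: [0.999, 1.33, -1.001]
wrist_force: [-4.5, -1.2, 8.8]
grip_width: 0.0158
```

```bash
python3 chk.py
```

```text
pos [643.3  18.9  40. ] jaw head 16.09 q6 -0.32 F [-4.5 -1.2  8.8] grip 15.8 t 25.1
turn deg [-0.31 -0.02  0.08] | shift now-axes cm [ 0.    0.14 -0.13] | shift after turn cm [ 0.    0.14 -0.12]
tray dock [[-64.9000015258789, -39.79999923706055], [63.29999923706055, -40.400001525878906], [63.70000076293945, 42.099998474121094], [-64.4000015258789, 42.79999923706055]] z 0.038215631107751974
catch z [0.03218069 0.04804762 0.04953021] x [-113.29597147   76.94182655]
```

The catch has dropped level (48 mm) behind the tray, tray centre about -0.5 mm. Releasing and retreating upward.

Call:
{"api": "apply_moves", "payload": {"deltas": [[50,[-0.05,0,0],[0,0,0]],[50,[0,0,0],[0,0,0]],[50,[0,0,0],[0,0,0]],[50,[0,0,0],[0,0,0]],[50,[0,0,0],[0,0,0]]]}}

```text
time_s: 25.65
tool_pos: [0.644, 0.0191, 0.0401]
orientation: [1.0, 1.329, -1.0]
wrist_force: [-0.3, 0.3, 0.0]
grip_width: 0.0458
```

Call:
{"api": "apply_moves", "payload": {"deltas": [[50,[-1,0,0],[0,0,0]],[50,[-3,0,0],[0,0,0]],[50,[-5,0,0],[0,0,0]],[50,[-5,0,0],[0,0,0]],[50,[-5,0,0],[0,0,0]]]}}

```text
time_s: 26.15
tool_pos: [0.6437, 0.0191, 0.2331]
orientation: [1.0, 1.329, -1.0]
wrist_force: [0.8, 0.2, 0.6]
grip_width: 0.0464
```

Call:
{"api": "apply_moves", "payload": {"deltas": [[50,[-3,0,0],[0,0,0]],[50,[0,-4,0],[0,0,0]],[50,[0,-4,0],[0,0,0]],[50,[0,-2,0],[0,0,0]],[50,[0,0,0],[0,0,0]]]}}

```text
time_s: 26.65
tool_pos: [0.5464, -0.0091, 0.2616]
orientation: [1.001, 1.328, -1.0]
wrist_force: [-0.3, 0.4, 0.5]
grip_width: 0.0466
```

```bash
python3 chk.py
python3 - <<'E'
from h import *
from plant import manip
g=manip.grab_frame("scene");cv2.imwrite("pics/fin.png",cv2.resize(g["color"][120:300,140:460],(800,450))[:,:,::-1])
E
```

```text
pos [546.4  -9.1 261.6] jaw head 16.05 q6 -0.38 F [-0.3  0.4  0.5] grip 46.6 t 26.65
turn deg [-0.35  0.03 -0.05] | shift now-axes cm [22.17 10.2  -0.15] | shift after turn cm [22.16 10.23 -0.08]
tray dock [[-66.0, -57.0], [63.20000076293945, -57.79999923706055], [63.79999923706055, 41.79999923706055], [-65.4000015258789, 42.599998474121094]] z 0.03817778504485311
catch z [0.03145797 0.04794986 0.04987952] x [-114.38531731   77.21267993]
```

View pics/fin.png

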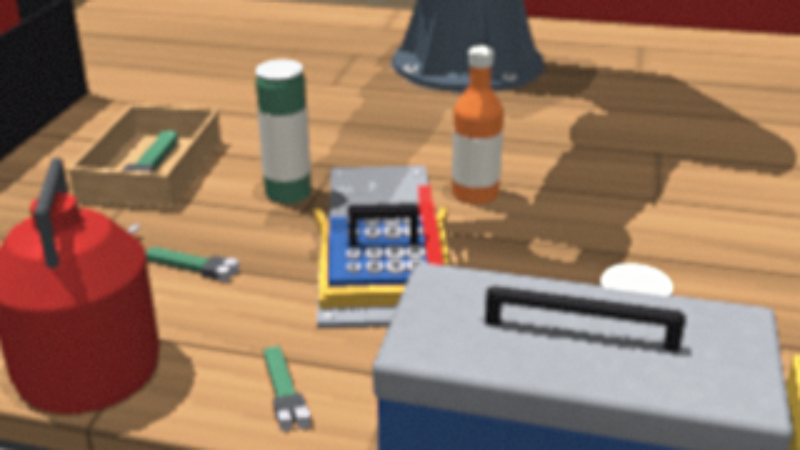

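The final view shows the wrench in the carton (155,150) and the tray home in the dock (385,235) with the catch down (430,225). Can, bottle and the rest are standing.

```bash
python3 -c "
from plant import manip
print(manip.hand_in())"
```

```text
the job is handed in; nothing more can be done
None
```

The job is done and handed in at about 27 s of the 70 s allowed. The hand-in gave no verdict.

**Wrench:** It was lowered until it touched the carton floor, then released. It lies flat, with the handle top at 23 mm (5 mm floor plus 18 mm handle), and is aligned with the carton to 0.5°.

**Tray:** It was set down level in front of the lane and slid in along the dock floor, lifting the catch with its own front edge. The last check after letting go puts its centre at about dock x -1 mm, within the home range. The catch is down level behind it, with the arm top at 48 mm. The robot did not touch the catch in any move. The can, bottle and look-alike wrenches appeared undisturbed in the last picture.

**What disagreed:**
- **First two wrench grasps:** Both closed on nothing. The wrist depth showed the fingers ending about 24 mm short of the reported TCP. I lowered all grasp heights by that amount, and the later contacts matched.
- **Dock origin:** The top and wrist cameras differed by about 4 mm along the lane, and I used the wrist value. The tray and catch positions agreed with it.

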